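Lock out the bench conveyor, hang up the board basket, release the stop

TASK

The conveyor has brought the wire basket of finished boards to its end. Push the mushroom stop button down until it latches before you touch the basket, then lift the basket off by its bail and hang it, upright and with the bail across both prongs, on the rack's hook. With the basket hanging, twist the mushroom head clockwise to release it so that it springs back up, and leave the other things on the bench alone.

Things in the scene. Friction and masses are not known exactly. Their poses are not given: they have to be found in the camera images.
- station: Stop station fixed to the bench: grey enclosure 92 wide, 150 long, 62 mm deep on a bent steel bracket. Origin: centre of the foot plate's underside; front is -x (to the robot at yaw 0). Its face slopes down to the front at 30 deg; top edge 163 mm high. The mushroom stands 22 mm down-slope of the face's middle; 68 mm up-slope of it are a flush start button and a lamp (unused).
- stop_top (a point): Centre of the mushroom head's top, moving with it; z points out of the face along the button's axis, 30 deg from vertical. Head: round, 50 mm wide, 18 mm high, its cylindrical rim 6 to 18 mm below this point. It stands 36 mm off the sloped face when up, 30 mm latched. Under the head is a fixed collar, 42 mm wide and up to 10 mm high.
- stop (a joint): How far the mushroom is pushed in, m: 0 up, about 0.0057 at rest when latched, 0.0085 at the bottom. Its spring pushes back with 3 N at the top and 9.4 N at the bottom; riding over the catch takes up to 9 N near 0.002, so 10 to 15 N pushes it to the bottom, where the catch has dropped in and the head stays down when let go. Pulling does not free it.
- stop_knob (a joint): Turn of the mushroom head about its axis, rad: 0 at rest, grows clockwise seen from outside the face, to a stop at 0.9 (52 deg). By 0.7 the catch lets go and the head springs up as soon as nothing holds it down. Let go, a weak spring (0.05 N m) turns it back to 0 within 1 s.
- conveyor: Bench-top belt conveyor, 180 mm wide, 800 mm long, belt top 75 mm above the bench, standing still and fixed. Origin: on the bench under the middle of its discharge end; the belt runs from there along its +y. A small photo-eye stands on its +x edge, 150 mm from the end, up to 100 mm above the bench.
- basket: Wire basket with three circuit boards fixed in it, on the belt: 90 mm (x) by 130 mm (y), rim 55 mm high, about 0.32 kg. Origin: centre of its underside, z up. A rigid wire bail stands over it in its y-z plane; its level top bar, along y, is 6 mm thick, 96 mm long, its axis 125 mm above the underside. In the bar's middle is a black grip sleeve, 14 mm thick, 36 mm long.
- basket_grip (a point): Centre of the grip sleeve, on the axis of the bail's top bar; axes as the basket's (y along the bar).
- rack: Hang rack fixed to the bench: foot plate, 25 mm square post 260 mm high, 75 mm behind (+x of) the origin, and a two-prong hook pointing to -x (to the robot at yaw 0). Origin: on the bench below the hook. Prongs: level 8 mm bars 64 mm apart (y = +-32 mm), tops 236 mm high, from a plate at x = 56 to x = -48 mm; there the tips turn up, to 257 mm high at x = -58 mm.
- rack_seat (a point): Midway between the prongs at the height of their tops (236 mm), 12 mm to -x of the rack's origin: where the middle of the bail should lie. Axes as the rack's. A bail lying on the prongs runs along y with its axis 3 mm above this point.
- bottle: Bystander: white plastic bottle, 60 mm in diameter, 165 mm high, standing. Origin: centre of its underside.
- spool: Bystander: spool of solder wire, 64 mm in diameter, 56 mm high, standing on end. Origin: centre of its underside.
- screwdriver: Bystander: screwdriver, 190 mm long, 26 mm thick, lying along its x. Origin: middle of its underside.

How it is judged:
By the outcome, as a careful person would: the job done as asked, in the order asked, and still so for the second after the job is handed in, with the robot touching nothing.
It also fails if it takes over 70 s, if anything falls off the work surface, if the arm or the gripper's body presses on something with over 40 N, if the wrist force passes 120 N, or if a joint passes its speed limit or range.

ROBOT

A 6-joint arm with a two-finger parallel gripper is mounted at the origin on the work surface. World frame = base frame: x ahead of the robot, y to its left, z up, the work surface at z = 0. Lengths are in m, angles in rad, forces in N, time in s.
With the tool pointing down it reaches from about 0.375 to 0.9 m from the base axis. Payload 3.1 kg.
Tool frame: the origin (TCP) lies between the finger pads; the fingertips stand 17 mm ahead of it and the grasp point (between the pads) lies 2 mm behind it (robot.nose_length is the distance from the TCP to the fingertips, in m); z points along the fingers, y is the line along which they close (so a half turn about z gives the same grasp; the last joint's range is limited). The gripper opens to 87 mm and grips with 3 to 60 N. Pads are 19 mm wide; open, the fingers measure 117 mm over their backs; the gripper's body (75 mm by 190 mm) begins 51 mm behind the grasp point.
Start: joints at [0.944, 0.527, 1.433, -0, 1.181, -0.178], TCP at [0.271, 0.563, 0.24] pointing down, gripper open.
Joint ranges: [-3.08, 3.08], [-0.75, 2.2], [0.22, 2.44], [-1.43, 4.57], [0, 2.65], [-2.85, 2.85]. Speed limits (rad/s): [2.79, 2.79, 3.14, 3.14, 3.14, 3.14].

INTERFACE

Orientations are given as a unit quaternion [x, y, z, w].
In Python, from rig import robot, cams gives the robot as it stands.
- The arm moves only by the shell command python3 -m pendant 'ROWS' [FORCE]. ROWS is JSON, a list of rows, each an object with "jaw": the opening, from 0 (shut) to 1 (fully open); "linear": the shift along the tool's x, y, z in cm, a list of three; "twist": the turn about the tool's z in degrees. A call has 1 to 12 rows; each row shifts and turns the commanded pose from where the row before left it, along the tool's axes as they then stand; what a row does not reach is not made up. A row lasts 1/12 s, in which the tool goes at most 41.7 mm and 7.16 degrees, less where a joint would pass 70% of its speed; a pose out of reach is approached as far as the arm can. A call is refused whole if a number of a shift passes 4.17 or a number of a turn 7.16, either way. A call with a gripper value outside its range is refused whole. The fingers move at their own pace and stop on an object; FORCE is the grip in N (left out, the last holds). Time passes only in rows, so rows that do not move let the fingers close. It gives the time, the measured TCP pose, the force, the opening and the grip force at its end, in the units of the state.
- robot.get_obs(): the state, without advancing time (a new reading comes with each control period).
- cams.camera(name): name is "side" or "top"; returns a dict with "color" (480x640x3 uint8, blue, green, red), "depth" (480x640 float32, m along the optical axis (not along the pixel's ray), 0 where there is no reading), "fov_y" (degrees; the focal length in pixels is half the picture's height over the tangent of half this angle, whatever the lens; pixels are square), "cx", "cy" (the principal point, pixels), "view" (4x4, takes a point from world to camera coordinates). Camera axes: x right, y down, z forward; pixel columns grow to the right and rows downward; lengths in m; the calibration is good to about 2 mm. A picture is of the moment at which its call begins.
- robot.hand_in(): hands the job in; it is judged then, once.
The state is a dict: "time": time; "q": joint angles; "joint_velocities": joint speeds; "joint_torque": joint torques, N m; "position": TCP position; "tool_rot": TCP orientation; "ft_force": force on the tool from outside, world axes, zero at the start; "moment": the same for the moment, N m; "grip_width": finger opening in m; "grip_force": force on a finger pad.
Only numpy, scipy, OpenCV 4.12 (cv2) and the standard library are available. Lean on these libraries where they do the work, as an engineer would, in place of code of your own. Each camera call takes 0.05 s, during which the arm holds its last target. There are 200 camera calls.

## Working session

There is one attempt and no reset: what is moved stays moved. The work goes in short steps, Python scripts to look and compute and a shell command to move; the robot and the scene stay as the last step left them, time stands still between calls to the robot, and variables do not carry over. Pictures are saved under pics/ and viewed, at most 10 in all, crops included, and the job is handed in when it is done.

```bash
ls; mkdir -p pics; cat > h.py <<'E'
import numpy as np,cv2
from rig import robot,cams
def snap(n,f=None):
    c=cams.camera(n); np.savez(f'{n}.npz',**c)
    if f: cv2.imwrite(f,c['color'])
    return c
def load(n): return dict(np.load(f'{n}.npz'))
def cloud(c):
    h,w=c['depth'].shape; f=h/2/np.tan(np.radians(float(c['fov_y']))/2)
    v,u=np.mgrid[:h,:w]; d=c['depth']
    P=np.stack([(u-c['cx'])/f*d,(v-c['cy'])/f*d,d],-1)
    R=c['view'][:3,:3];t=c['view'][:3,3]
    W=(P-t)@R; W[d==0]=np.nan
    return W
def ray(c,u,v,z):
    h=c['depth'].shape[0]; f=h/2/np.tan(np.radians(float(c['fov_y']))/2)
    R=c['view'][:3,:3];t=c['view'][:3,3]
    d=R.T@np.array([(u-c['cx'])/f,(v-c['cy'])/f,1]); o=-R.T@t
    return o+d*(z-o[2])/d[2]
E
python3 - <<'E'
from h import *
for n in('top','side'):
    c=snap(n,f'pics/{n}0.png'); print(n,c['fov_y'],c['cx'],c['cy'],np.round(c['view'],3).tolist())
o=robot.get_obs();print({k:np.round(v,3).tolist() for k,v in o.items()})
E
```

```text
pics
top 52.626476283547845 317.79250770004137 239.90981775238802 [[0.024, -1.0, 0.014, -0.1], [-0.994, -0.025, -0.108, 0.657], [0.108, -0.012, -0.994, 1.039], [0.0, 0.0, 0.0, 1.0]]
side 51.600943654439114 319.6168843504856 238.74622518163133 [[0.924, -0.382, -0.018, -0.647], [-0.206, -0.459, -0.864, 0.237], [0.322, 0.802, -0.503, 1.156], [0.0, 0.0, 0.0, 1.0]]
{'time': 0.1, 'q': [0.943, 0.528, 1.434, 0.0, 1.181, -0.179], 'joint_velocities': [0.001, -0.001, -0.002, 0.0, -0.0, 0.001], 'joint_torque': [-0.0, -44.098, -17.715, 0.064, 0.053, -0.0], 'position': [0.271, 0.563, 0.239], 'tool_rot': [0.223, 0.975, -0.001, -0.0], 'ft_force': [-0.455, -0.514, 0.498], 'moment': [0.036, -0.029, -0.014], 'grip_force': 0.0, 'grip_width': 0.087}
```

View pics/top0.png

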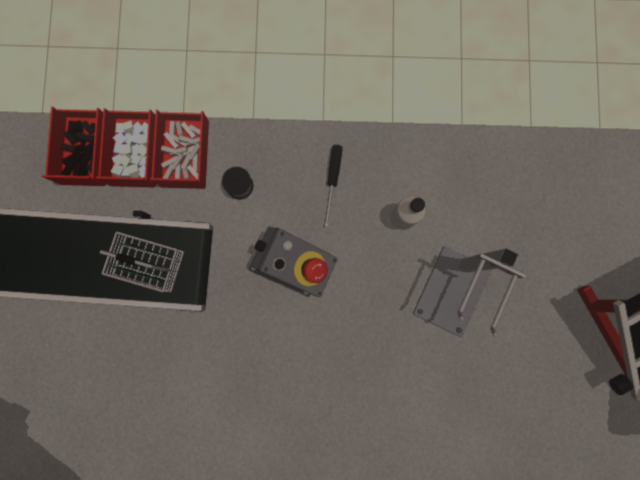

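View pics/side0.png

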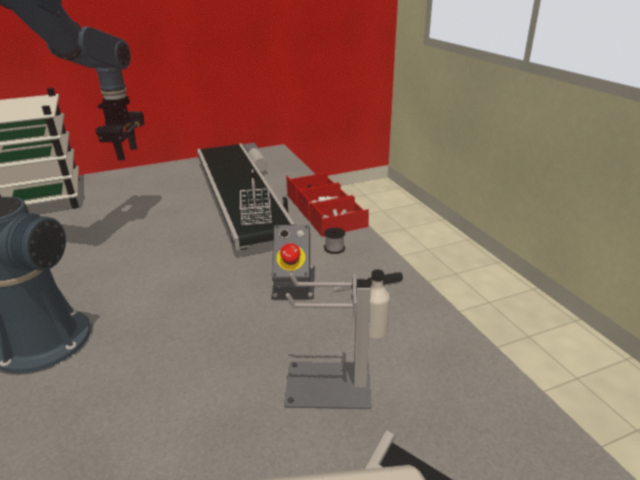

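The top view shows the basket on the belt near (143,262), the mushroom at (315,270), the rack hook at about (490,290), the bottle at (412,210), the spool at (237,182) and the screwdriver at (333,185). The side view agrees with this. I'll enlarge the areas I need.

```bash
python3 - <<'E'
from h import *
c=load('top');I=c['color']
a=cv2.resize(I[220:305,90:220],None,fx=6,fy=6,interpolation=cv2.INTER_CUBIC)[:, :780]
cv2.imwrite('pics/c1.png',a)
a=cv2.resize(I[215:345,240:345],None,fx=3.8,fy=3.8,interpolation=cv2.INTER_CUBIC)
b=cv2.resize(I[215:345,425:530],None,fx=3.8,fy=3.8,interpolation=cv2.INTER_CUBIC)
cv2.imwrite('pics/c2.png',np.hstack([a,b])); print(a.shape)
W=cloud(c)
for lo,hi in((.15,.24),(.225,.275)):
  for box in((90,200),(240,345),(400,530)):
    m=np.zeros(W.shape[:2],bool);m[215:345,box[0]:box[1]]=1;m&=(W[...,2]>lo)&(W[...,2]<hi)
    p=W[m];print(lo,box,len(p),p.min(0).round(3) if len(p) else'',p.max(0).round(3) if len(p) else'')
hsv=cv2.cvtColor(I,cv2.COLOR_BGR2HSV)
m=((hsv[...,0]<8)|(hsv[...,0]>172))&(hsv[...,1]>150)&(hsv[...,2]>60);m[:, :290]=0;m[:,345:]=0;m[:220]=0;m[310:]=0
p=W[m];print('red',m.sum(),np.nanmean(p,0),np.nanmin(p,0),np.nanmax(p,0), np.argwhere(m).mean(0))
E
```

```text
(494, 399, 3)
0.15 (90, 200) 317 [0.58  0.212 0.151] [0.616 0.332 0.211]
0.15 (240, 345) 1006 [ 0.574 -0.084  0.15 ] [0.671 0.037 0.166]
0.15 (400, 530) 788 [ 0.488 -0.449  0.15 ] [ 0.63  -0.333  0.24 ]
0.225 (90, 200) 0  
0.225 (240, 345) 0  
0.225 (400, 530) 1204 [ 0.478 -0.451  0.225] [ 0.63  -0.329  0.264]
red 412 [ 0.58765933 -0.07739161  0.1467931 ] [ 0.5642735  -0.10082207  0.09617701] [ 0.60981148 -0.05465337  0.1569485 ] [270.0461165  314.41990291]
```

View pics/c1.png

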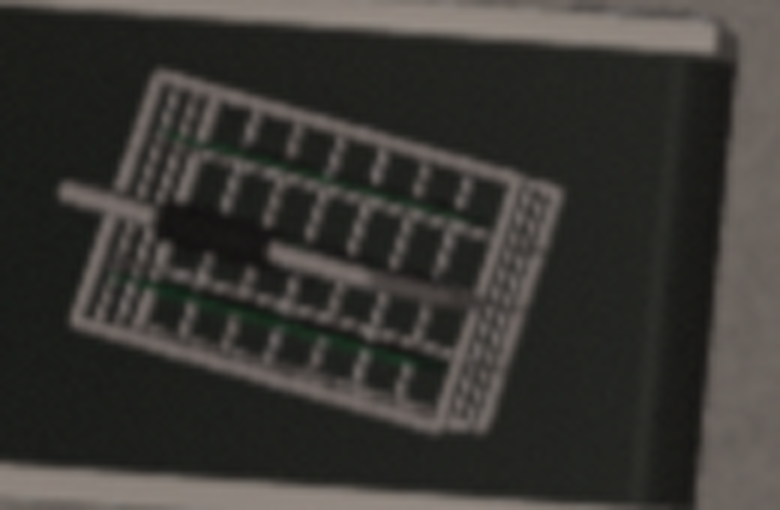

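View pics/c2.png

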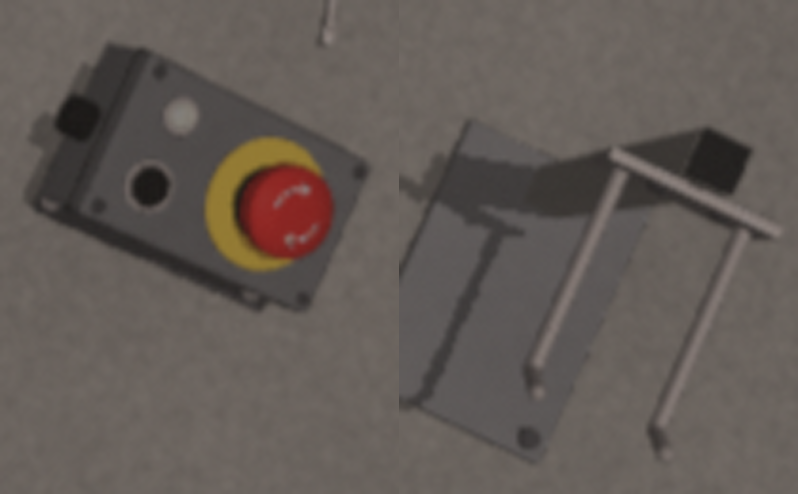

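The basket crop shows the sleeve centred at (216,234), with the bar running from (60,190) to (365,275). In the second crop the face corners are (147,48), (370,165), (300,310) and (78,210), and the head is at (287,211). The prongs run (620,175)→(537,360) and (742,232)→(660,420).

```bash
python3 - <<'E'
from h import *
c=load('top');W=cloud(c)
A=lambda x,y,z:ray(c,90+x/6,220+y/6,z)
S=lambda x,y,z:ray(c,240+x/3.8,215+y/3.8,z)
K=lambda x,y,z:ray(c,425+(x-399)/3.8,215+y/3.8,z)
b0,b1=A(63,191,.2),A(365,275,.2);d=b0-b1
print('bar',b0,b1,(b0+b1)/2,np.linalg.norm(d),np.degrees(np.arctan2(-d[0],d[1])))
print('sleeve',A(216,234,.2))
r=[A(*p,.13) for p in((158,70),(560,188),(485,432),(75,322))];print('rim',np.mean(r,0),[np.linalg.norm(r[i]-r[i-1]).round(3) for i in range(4)])
d=r[0]-r[1]+r[3]-r[2];print('yaw',np.degrees(np.arctan2(-d[0],d[1])))
m=np.zeros(W.shape[:2],bool);m[225:300,95:190]=1;m&=(W[...,2]>.19)&(W[...,2]<.22);p=W[m];print('bar cloud',len(p),np.median(p,0),p.min(0),p.max(0))
u=np.linalg.svd(p[:,:2]-p[:,:2].mean(0))[2][0] if len(p)>3 else 0;print(u,np.degrees(np.arctan2(-u[0],u[1])))
f=[S(147,48,.163),S(370,165,.088),S(300,310,.088),S(78,210,.163)]
print('face',np.mean(f,0),[np.linalg.norm(f[i]-f[i-1]).round(3) for i in range(4)])
d=f[0]+f[3]-f[1]-f[2];y=np.arctan2(d[1],d[0]);print('st yaw',np.degrees(y))
n=np.array([-np.cos(y)*.5,-np.sin(y)*.5,.866]);s=np.array([-np.cos(y)*.866,-np.sin(y)*.866,-.5])
print('stop_top from face',np.mean(f,0)+.022*s+.036*n)
print('btn',S(181,116,.14),S(150,186,.14), (S(181,116,.1375+.011)+S(150,186,.1375+.011))/2+.068*s+.036*n)
print('stop_top px',S(287,211,.1457))
hsv=cv2.cvtColor(c['color'],cv2.COLOR_BGR2HSV)
m=((hsv[...,0]<8)|(hsv[...,0]>172))&(hsv[...,1]>150);m[:, :290]=0;m[:,345:]=0;m[:220]=0;m[310:]=0
p=W[m];p=p[p[:,2]>.12];a=np.c_[p[:,:2],np.ones(len(p))];co=np.linalg.lstsq(a,p[:,2],rcond=None)[0];print('red plane',co,p.mean(0))
e=np.cross(n,s);q=p@np.c_[s,e,n];print('red in face axes',np.percentile(q,[1,50,99],axis=0), 'pred',(np.mean(f,0)+.022*s+.036*n)@np.c_[s,e,n])
t=[K(537,360,.236),K(620,175,.236),K(660,420,.236),K(742,232,.236)]
print('prongs',*t);d=t[1]-t[0]+t[3]-t[2];y=np.arctan2(d[1],d[0]);print('rack yaw',np.degrees(y))
mid=sum(t)/4;x=np.array([np.cos(y),np.sin(y),0]);l=np.array([-x[1],x[0],0]);print('gap',(t[0]-t[2])@l,(t[1]-t[3])@l,'len',(t[1]-t[0])@x)
print('tips mid',(t[0]+t[2])/2,'seat',(t[0]+t[2])/2+.036*x)
m=np.zeros(W.shape[:2],bool);m[215:345,425:530]=1;m&=(W[...,2]>.222)&(W[...,2]<.27);p=W[m]
q=np.c_[p@x,p@l,p[:,2]];print('rack cloud',np.percentile(q,[0,2,98,100],axis=0).round(3),'tips mid',((t[0]+t[2])/2)@np.c_[x,l])
E
```

```text
bar [0.60937625 0.32165632 0.2       ] [0.58563507 0.22691833 0.2       ] [0.59750566 0.27428732 0.2       ] 0.09766745101167969 -14.06850038981662
sleeve [0.59720122 0.27361207 0.2       ]
rim [0.59611226 0.26555193 0.13      ] [np.float64(0.088), np.float64(0.141), np.float64(0.084), np.float64(0.142)]
yaw -14.21600491478503
bar cloud 278 [0.5970309  0.27118406 0.20419631] [0.58219026 0.22186308 0.19100141] [0.61266751 0.32382404 0.2109322 ]
[-0.25549881 -0.96680937] 165.196856259919
face [ 0.60088216 -0.04798559  0.1255    ] [np.float64(0.09), np.float64(0.151), np.float64(0.089), np.float64(0.146)]
st yaw 66.86741939751589
stop_top from face [ 0.5863259  -0.08205855  0.145676  ]
btn [ 0.63560895 -0.02269315  0.14      ] [ 0.59841834 -0.00760472  0.14      ] [ 0.586156   -0.08634998  0.145676  ]
stop_top px [ 0.58683145 -0.07954663  0.1457    ]
red plane [0.17514342 0.34411477 0.07060203] [ 0.5877029  -0.07735143  0.14691655]
red in face axes [[-0.232022    0.54859538  0.03526752]
 [-0.2129024   0.57082605  0.04822107]
 [-0.18507117  0.59365328  0.05282801]] pred [-0.20696681  0.57139666  0.04871384]
prongs [ 0.5192203  -0.34022217  0.236     ] [ 0.60710116 -0.38049735  0.236     ] [ 0.49274502 -0.39775759  0.236     ] [ 0.58150007 -0.43814595  0.236     ]
rack yaw -24.54454585065024
gap 0.06333428498717872 0.06307409278402076 len 0.09667015114564037
tips mid [ 0.50598266 -0.36898988  0.236     ] seat [ 0.53872965 -0.38394431  0.236     ]
rack cloud [[ 0.596 -0.168  0.222]
 [ 0.6   -0.161  0.226]
 [ 0.742 -0.084  0.262]
 [ 0.744 -0.08   0.264]] tips mid [ 0.61353996 -0.12546194]
```

```bash
cat >> h.py <<'E'
def to(p,az):
    "remaining twist (deg) to jaw-line azimuth az, shift (cm) in tool axes now and after that twist"
    o=robot.get_obs(); R=__import__('scipy.spatial.transform',fromlist=['Rotation']).Rotation.from_quat(o['tool_rot']).as_matrix()
    a=np.degrees(np.arctan2(R[1,1],R[0,1])); d=(np.array(p)-o['position'])*100
    t=np.radians(az); yy=np.array([np.cos(t),np.sin(t),0]);zz=np.array([0,0,-1.]);xx=np.cross(yy,zz)
    print('t',o['time'],'pos',np.round(o['position'],4),'az',round(a,1),'twist',round(a-az,2),'now',(R.T@d).round(2),'after',np.round([xx@d,yy@d,zz@d],2),'F',np.round(o['ft_force'],1),'w',round(float(o['grip_width']),4),'tilt',R[:,2].round(3))
YS=66.5; n=np.array([-np.cos(np.radians(YS))*.5,-np.sin(np.radians(YS))*.5,.866]); hs=np.array([-np.cos(np.radians(YS)),-np.sin(np.radians(YS)),0])
TOP=np.array([.5865,-.081,.1457])
E
python3 -m pendant '[{"jaw":0,"linear":[0,0,0],"twist":7.16},{"jaw":0,"linear":[0,0,0],"twist":7.16},{"jaw":0,"linear":[0,0,0],"twist":7.16},{"jaw":0,"linear":[0,0,0],"twist":7.16},{"jaw":0,"linear":[0,0,0],"twist":7.16},{"jaw":0,"linear":[0,0,0],"twist":7.16},{"jaw":0,"linear":[0,0,0],"twist":7.16},{"jaw":0,"linear":[0,0,0],"twist":7.16},{"jaw":0,"linear":[0,0,0],"twist":7.16},{"jaw":0,"linear":[0,0,0],"twist":7.16},{"jaw":0,"linear":[0,0,0],"twist":7.16},{"jaw":0,"linear":[0,0,0],"twist":1.5}]' 20
python3 -c "
from h import *
to(TOP+.0095*hs+[0,0,.017+.02],-23.5)"
```

```text
time: 1.1
position: [0.2709, 0.5628, 0.239]
tool_rot: [0.8, 0.6, -0.001, 0.0]
ft_force: [-0.1, -0.1, 0.6]
grip_width: 0.0149
grip_force: 0.0
t 1.1 pos [0.2709 0.5628 0.239 ] az -16.2 twist 7.25 now [-53.91  48.19   5.67] after [-47.41  54.61   5.63] F [-0.1 -0.1  0.6] w 0.0149 tilt [-0.001 -0.001 -1.   ]
```

```bash
python3 -m pendant '[{"jaw":0,"linear":[0,0,0],"twist":7.16},{"jaw":0,"linear":[-2.7,3.1,0],"twist":0},{"jaw":0,"linear":[-2.7,3.1,0],"twist":0},{"jaw":0,"linear":[-2.7,3.1,0],"twist":0},{"jaw":0,"linear":[-2.7,3.1,0],"twist":0},{"jaw":0,"linear":[-2.7,3.1,0],"twist":0},{"jaw":0,"linear":[-2.7,3.1,0],"twist":0},{"jaw":0,"linear":[-2.7,3.1,0],"twist":0},{"jaw":0,"linear":[-2.7,3.1,0],"twist":0},{"jaw":0,"linear":[-2.7,3.1,0],"twist":0},{"jaw":0,"linear":[-2.7,3.1,0],"twist":0},{"jaw":0,"linear":[-2.7,3.1,0],"twist":0}]'
python3 -c "
from h import *
to(TOP+.0095*hs+[0,0,.017+.02],-23.5)"
```

```text
time: 2.1
position: [0.4682, 0.1541, 0.2394]
tool_rot: [0.835, 0.551, -0.0, -0.0]
ft_force: [1.0, 0.1, 0.4]
grip_width: 0.0004
grip_force: 0.0
t 2.1 pos [0.4682 0.1541 0.2394] az -23.1 twist 0.37 now [-17.92  20.11   5.66] after [-17.79  20.22   5.67] F [1.  0.1 0.4] w 0.0004 tilt [-0.001  0.    -1.   ]
```

```bash
python3 -m pendant '[{"jaw":0,"linear":[-2.7,3.0,0],"twist":0.4},{"jaw":0,"linear":[-2.7,3.0,0],"twist":0},{"jaw":0,"linear":[-2.7,3.0,0],"twist":0},{"jaw":0,"linear":[-2.7,3.0,0],"twist":0},{"jaw":0,"linear":[-2.7,3.0,0],"twist":0},{"jaw":0,"linear":[-2.5,3.0,0],"twist":0},{"jaw":0,"linear":[-1.8,2.2,1],"twist":0},{"jaw":0,"linear":[0,0,2.5],"twist":0},{"jaw":0,"linear":[0,0,2.1],"twist":0},{"jaw":0,"linear":[0,0,0],"twist":0},{"jaw":0,"linear":[0,0,0],"twist":0}]'
python3 -c "
from h import *
to(TOP+.0095*hs+[0,0,.017],-23.5)
c=snap('side')
a=cv2.resize(c['color'][190:310,230:390],None,fx=5,fy=5,interpolation=cv2.INTER_CUBIC);cv2.imwrite('pics/p1.png',a)"
```

```text
time: 3.02
position: [0.5812, -0.0875, 0.1822]
tool_rot: [0.837, 0.548, -0.001, -0.002]
ft_force: [0.6, -0.0, -0.3]
grip_width: 0.0005
grip_force: 0.0
t 3.0167 pos [ 0.5812 -0.0875  0.1822] az -23.6 twist -0.05 now [-0.15  0.23  1.95] after [-0.15  0.22  1.95] F [ 0.6 -0.  -0.3] w 0.0005 tilt [-0.004  0.001 -1.   ]
```

View pics/p1.png

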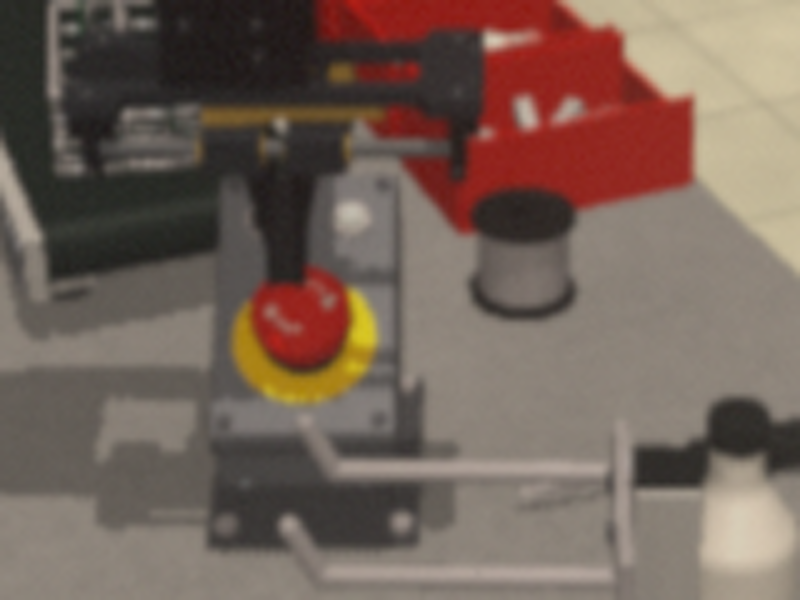

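The fingers (tip at about (288,280)) stand slightly left of the head centre (302,315). I'll check this against the side-camera projection.

```bash
python3 -c "
from h import *
c=load('side');print(ray(c,230+302/5,190+314/5,.1457))
def pj(p):
    q=c['view']@np.r_[p,1];f=240/np.tan(np.radians(float(c['fov_y']))/2);return (np.array([q[0]/q[2]*f+c['cx'],q[1]/q[2]*f+c['cy']])-[230,190])*5
o=robot.get_obs()
print('top',pj(TOP),'mid head',pj(TOP-.009*n),'tip',pj(o['position']-[0,0,.017]))
W=cloud(c);I=cv2.cvtColor(c['color'],cv2.COLOR_BGR2HSV)
m=((I[...,0]<8)|(I[...,0]>172))&(I[...,1]>150);m[:243]=0;m[266:]=0;m[:,:278]=0;m[:,303:]=0
print(m.sum(),np.argwhere(m).mean(0),np.nanmedian(W[m],0))"
```

```text
[ 0.58755299 -0.09582355  0.1457    ]
top [289.75534234 299.7665761 ] mid head [291.22723147 308.55151473] tip [283.86797959 270.9481803 ]
252 [253.61904762 290.11904762] [ 0.58884008 -0.08968933  0.14028492]
```

```bash
python3 -m pendant '[{"jaw":0,"linear":[-0.1,0.4,0.5],"twist":0},{"jaw":0,"linear":[0,0,0.6],"twist":0},{"jaw":0,"linear":[0,0,0.4],"twist":0},{"jaw":0,"linear":[0,0,0],"twist":0},{"jaw":0,"linear":[0,0,0.2],"twist":0},{"jaw":0,"linear":[0,0,0],"twist":0}]'
python3 -c "
from h import *
to(TOP+.0095*hs+[0,0,.017],-23.5)"
```

```text
time: 3.57
position: [0.5855, -0.0901, 0.1664]
tool_rot: [0.836, 0.548, -0.0, -0.0]
ft_force: [-0.5, -0.1, -0.0]
grip_width: 0.0005
grip_force: 0.0
t 3.5667 pos [ 0.5855 -0.0901  0.1664] az -23.5 twist -0.02 now [-0.08 -0.27  0.37] after [-0.08 -0.27  0.37] F [-0.5 -0.1 -0. ] w 0.0005 tilt [-0.  0. -1.]
```

```bash
python3 -m pendant '[{"jaw":0,"linear":[-0.1,-0.05,0.2],"twist":0},{"jaw":0,"linear":[0,0,0.1],"twist":0},{"jaw":0,"linear":[0,0,0],"twist":0}]'
python3 -m pendant '[{"jaw":0,"linear":[0.05,0,0.1],"twist":0},{"jaw":0,"linear":[0,0,0],"twist":0}]'
python3 -m pendant '[{"jaw":0,"linear":[0.1,0,0.18],"twist":0},{"jaw":0,"linear":[0,0,0],"twist":0}]'
```

```text
time: 3.82
position: [0.585, -0.0911, 0.1639]
tool_rot: [0.836, 0.548, 0.0, 0.0]
ft_force: [-0.5, 0.8, 3.1]
grip_width: 0.0007
grip_force: 1.3
time: 3.98
position: [0.5852, -0.0907, 0.1631]
tool_rot: [0.836, 0.548, 0.0, 0.0]
ft_force: [-0.9, -0.3, 4.9]
grip_width: 0.0006
grip_force: 2.3
time: 4.15
position: [0.5856, -0.09, 0.1615]
tool_rot: [0.836, 0.548, 0.0, 0.001]
ft_force: [-2.2, -1.1, 6.6]
grip_width: 0.0006
grip_force: 3.6
```

```bash
python3 -m pendant '[{"jaw":0,"linear":[0.1,0,0.18],"twist":0},{"jaw":0,"linear":[0,0,0],"twist":0}]'
python3 -m pendant '[{"jaw":0,"linear":[0.1,0,0.18],"twist":0},{"jaw":0,"linear":[0,0,0],"twist":0}]'
python3 -m pendant '[{"jaw":0,"linear":[0.08,0,0.14],"twist":0},{"jaw":0,"linear":[0,0,0],"twist":0}]'
```

```text
time: 4.32
position: [0.586, -0.0889, 0.1596]
tool_rot: [0.836, 0.548, 0.0, 0.0]
ft_force: [-0.9, -0.8, 5.4]
grip_width: 0.0004
grip_force: 2.7
time: 4.48
position: [0.5864, -0.088, 0.1579]
tool_rot: [0.836, 0.548, 0.0, 0.001]
ft_force: [-1.7, -0.6, 7.0]
grip_width: 0.0007
grip_force: 3.5
time: 4.65
position: [0.5867, -0.0875, 0.1568]
tool_rot: [0.836, 0.548, -0.0, 0.001]
ft_force: [-2.5, -1.1, 9.3]
grip_width: 0.0004
grip_force: 4.2
```

```bash
python3 -m pendant '[{"jaw":0,"linear":[0.05,0,0.09],"twist":0},{"jaw":0,"linear":[0.05,0,0.09],"twist":0},{"jaw":0,"linear":[0,0,0],"twist":0}]'
python3 -m pendant '[{"jaw":0,"linear":[0.05,0,0.09],"twist":0},{"jaw":0,"linear":[0,0,0],"twist":0}]'
```

```text
time: 4.9
position: [0.587, -0.0871, 0.156]
tool_rot: [0.836, 0.548, -0.0, 0.001]
ft_force: [-3.5, -2.0, 12.6]
grip_width: 0.0007
grip_force: 6.2
time: 5.07
position: [0.5871, -0.087, 0.1558]
tool_rot: [0.836, 0.549, -0.001, 0.001]
ft_force: [-5.0, -3.1, 16.5]
grip_width: 0.0007
grip_force: 8.3
```

The force climbs while the head no longer moves, so it is at the bottom. I'll retreat and confirm the latch.

```bash
python3 -m pendant '[{"jaw":0,"linear":[-0.5,0,0.0],"twist":0},{"jaw":0,"linear":[-0.5,0,-1],"twist":0},{"jaw":0,"linear":[0,0,-3],"twist":0},{"jaw":0,"linear":[0,0,-4],"twist":0},{"jaw":1,"linear":[0,0,-3],"twist":0},{"jaw":1,"linear":[0,0,0],"twist":0}]'
python3 -c "
from h import *
c=snap('side')
W=cloud(c);I=cv2.cvtColor(c['color'],cv2.COLOR_BGR2HSV)
m=((I[...,0]<8)|(I[...,0]>172))&(I[...,1]>150);m[:243]=0;m[268:]=0;m[:,:278]=0;m[:,303:]=0
print(m.sum(),np.argwhere(m).mean(0),np.nanmedian(W[m],0))
c=snap('top');W=cloud(c);m=np.zeros((480,640),bool);m[225:300,95:190]=1;m&=(W[...,2]>.19)&(W[...,2]<.22);print(m.sum(),np.median(W[m],0))
to([.597,.2735,.26],-14.1)"
```

```text
time: 5.57
position: [0.5869, -0.0961, 0.2699]
tool_rot: [0.836, 0.548, 0.004, 0.005]
ft_force: [0.8, 0.3, -0.1]
grip_width: 0.0074
grip_force: 0.0
256 [253.73828125 290.0859375 ] [ 0.59015158 -0.08664047  0.1364163 ]
277 [0.59705427 0.27115044 0.20423311]
t 5.6667 pos [ 0.5836 -0.095   0.2644] az -23.5 twist -9.43 now [ 34.32 -13.49   0.41] after [36.07 -7.68  0.44] F [-0.3  0.7 -0.1] w 0.0145 tilt [ 0.003 -0.001 -1.   ]
```

The head now sits about 5 mm lower along its axis, so it is latched. Next is the basket.

```bash
python3 -m pendant '[{"jaw":1,"linear":[0,0,0],"twist":-4.7},{"jaw":1,"linear":[0,0,0],"twist":-4.7},{"jaw":1,"linear":[3.6,-0.8,0],"twist":0},{"jaw":1,"linear":[4,-0.8,0],"twist":0},{"jaw":1,"linear":[4,-0.8,0],"twist":0},{"jaw":1,"linear":[4,-0.8,0],"twist":0},{"jaw":1,"linear":[4,-0.9,0],"twist":0},{"jaw":1,"linear":[4,-0.9,0],"twist":0},{"jaw":1,"linear":[4,-0.9,0],"twist":0},{"jaw":1,"linear":[4,-0.9,0],"twist":0},{"jaw":1,"linear":[3.5,-0.8,0],"twist":0},{"jaw":1,"linear":[0,0,0],"twist":0}]'
python3 -c "
from h import *
to([.597,.2735,.198],-14.1)"
```

```text
time: 6.67
position: [0.5931, 0.2708, 0.2604]
tool_rot: [0.787, 0.617, -0.001, -0.002]
ft_force: [0.1, -0.8, 0.4]
grip_width: 0.0861
grip_force: 0.0
t 6.6667 pos [0.5931 0.2708 0.2604] az -13.8 twist 0.34 now [0.35 0.34 6.24] after [0.36 0.31 6.24] F [ 0.1 -0.8  0.4] w 0.0861 tilt [-0.004  0.003 -1.   ]
```

```bash
python3 -m pendant '[{"jaw":1,"linear":[0.3,0.3,1],"twist":0.3},{"jaw":1,"linear":[0,0,2.5],"twist":0},{"jaw":1,"linear":[0,0,2],"twist":0},{"jaw":1,"linear":[0,0,0.7],"twist":0},{"jaw":1,"linear":[0,0,0],"twist":0},{"jaw":1,"linear":[0,0,0],"twist":0}]' 20
python3 -c "
from h import *
to([.597,.2735,.198],-14.1)
snap('side'); c=load('side')
a=cv2.resize(c['color'][130:250,180:340],None,fx=5,fy=5,interpolation=cv2.INTER_CUBIC);cv2.imwrite('pics/g1.png',a)"
```

```text
time: 7.17
position: [0.5987, 0.2651, 0.2]
tool_rot: [0.791, 0.612, -0.001, -0.0]
ft_force: [0.7, 0.9, 0.1]
grip_width: 0.0874
grip_force: 0.0
t 7.1667 pos [0.5987 0.2651 0.2   ] az -14.5 twist -0.42 now [ 0.77 -0.38  0.2 ] after [ 0.77 -0.37  0.2 ] F [0.7 0.9 0.1] w 0.0874 tilt [-0.002 -0.001 -1.   ]
```

View pics/g1.png

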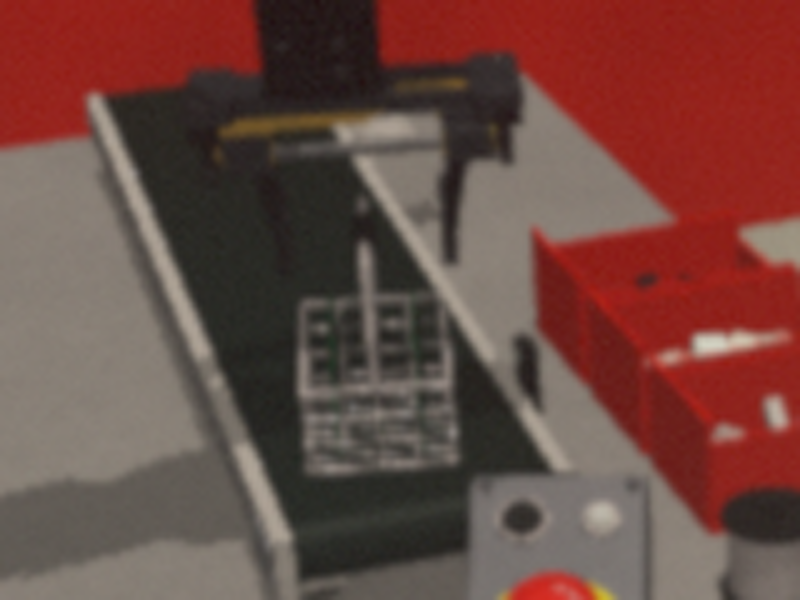

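The bail (at (363,230)) is centred between the fingers (at 285 and 450). I'll correct the offset, close and lift.

```bash
python3 -m pendant '[{"jaw":1,"linear":[0.75,-0.3,0.2],"twist":-0.4},{"jaw":1,"linear":[0,0,0],"twist":0},{"jaw":0.1,"linear":[0,0,0],"twist":0},{"jaw":0.1,"linear":[0,0,0],"twist":0},{"jaw":0,"linear":[0,0,0],"twist":0},{"jaw":0,"linear":[0,0,0],"twist":0},{"jaw":0,"linear":[0,0,0],"twist":0},{"jaw":0,"linear":[0,0,0],"twist":0},{"jaw":0,"linear":[0,0,0],"twist":0},{"jaw":0,"linear":[0,0,0],"twist":0},{"jaw":0,"linear":[0,0,0],"twist":0}]' 30
python3 -c "
from h import *
to([.597,.2735,.198],-14.1)"
```

```text
time: 8.13
position: [0.5978, 0.2743, 0.199]
tool_rot: [0.788, 0.615, -0.0, -0.0]
ft_force: [0.2, 0.4, -0.0]
grip_width: 0.0347
grip_force: 0.0
t 8.1333 pos [0.5978 0.2743 0.199 ] az -14.0 twist 0.06 now [-0.09 -0.05  0.1 ] after [-0.09 -0.05  0.1 ] F [ 0.2  0.4 -0. ] w 0.0347 tilt [-0. -0. -1.]
```

```bash
python3 -m pendant '[{"jaw":0,"linear":[0,0,0.1],"twist":0},{"jaw":0,"linear":[0,0,0],"twist":0},{"jaw":0,"linear":[0,0,0],"twist":0},{"jaw":0,"linear":[0,0,0],"twist":0},{"jaw":0,"linear":[0,0,0],"twist":0},{"jaw":0,"linear":[0,0,0],"twist":0},{"jaw":0,"linear":[0,0,0],"twist":0}]'
python3 -m pendant '[{"jaw":0,"linear":[0,0,-0.5],"twist":0},{"jaw":0,"linear":[0,0,-1.5],"twist":0},{"jaw":0,"linear":[0,0,-2.5],"twist":0},{"jaw":0,"linear":[0,0,-3],"twist":0},{"jaw":0,"linear":[0,0,-3],"twist":0},{"jaw":0,"linear":[0,0,-3],"twist":0},{"jaw":0,"linear":[0,0,-1.5],"twist":0},{"jaw":0,"linear":[0,0,0],"twist":0}]'
python3 -c "
from h import *
to([.4,-.30,.36],-24.5)"
```

```text
time: 8.72
position: [0.598, 0.2743, 0.198]
tool_rot: [0.788, 0.615, 0.0, 0.0]
ft_force: [1.1, -0.0, -1.0]
grip_width: 0.0134
grip_force: 30.0
time: 9.38
position: [0.5991, 0.2749, 0.3528]
tool_rot: [0.788, 0.616, 0.004, 0.001]
ft_force: [0.4, 0.1, -3.5]
grip_width: 0.0131
grip_force: 30.0
t 9.3833 pos [0.5991 0.2749 0.3528] az -14.0 twist 10.48 now [-60.6   -5.38  -1.01] after [-60.57   5.73  -0.72] F [ 0.4  0.1 -3.5] w 0.0131 tilt [ 0.008  0.002 -1.   ]
```

Lifted, with the basket's weight showing (-3.5 N) and the grip holding. I'll carry it to a staging point in front of the hook.

```bash
python3 -m pendant '[{"jaw":0,"linear":[0,0,0],"twist":5.2},{"jaw":0,"linear":[-1,0.1,0],"twist":5.2},{"jaw":0,"linear":[-2,0.2,0],"twist":0},{"jaw":0,"linear":[-3,0.3,0],"twist":0},{"jaw":0,"linear":[-3,0.3,0],"twist":0},{"jaw":0,"linear":[-3,0.3,0],"twist":0},{"jaw":0,"linear":[-3,0.3,0],"twist":0},{"jaw":0,"linear":[-3,0.3,0],"twist":0},{"jaw":0,"linear":[-3,0.3,0],"twist":0},{"jaw":0,"linear":[-3,0.3,0],"twist":0},{"jaw":0,"linear":[-3,0.4,0],"twist":0},{"jaw":0,"linear":[-3,0.4,0],"twist":0}]'
python3 -m pendant '[{"jaw":0,"linear":[-3,0.4,0],"twist":0},{"jaw":0,"linear":[-3,0.4,0],"twist":0},{"jaw":0,"linear":[-3,0.4,0],"twist":0},{"jaw":0,"linear":[-3,0.4,0],"twist":0},{"jaw":0,"linear":[-3,0.4,0],"twist":0},{"jaw":0,"linear":[-3,0.4,0],"twist":0},{"jaw":0,"linear":[-3,0.4,0],"twist":0},{"jaw":0,"linear":[-3,0.4,0],"twist":0},{"jaw":0,"linear":[-3,0.4,0],"twist":0},{"jaw":0,"linear":[-2,0.2,0],"twist":0},{"jaw":0,"linear":[-1,0.1,0],"twist":0},{"jaw":0,"linear":[0,0,0],"twist":0}]'
python3 -c "
from h import *
to([.402,-.322,.276],-24.5)"
```

```text
time: 10.38
position: [0.5014, -0.013, 0.3461]
tool_rot: [0.841, 0.542, -0.002, -0.002]
ft_force: [0.2, -0.6, -3.1]
grip_width: 0.0129
grip_force: 30.0
time: 11.38
position: [0.4138, -0.3027, 0.3465]
tool_rot: [0.842, 0.54, -0.0, -0.002]
ft_force: [-0.3, -0.3, -3.5]
grip_width: 0.0131
grip_force: 30.0
t 11.3833 pos [ 0.4138 -0.3027  0.3465] az -24.6 twist -0.1 now [-2.25 -0.25  7.04] after [-2.25 -0.27  7.05] F [-0.3 -0.3 -3.5] w 0.0131 tilt [-0.002  0.002 -1.   ]
```

```bash
python3 -m pendant '[{"jaw":0,"linear":[-1.2,-0.2,1],"twist":0},{"jaw":0,"linear":[-1,-0.1,2],"twist":0},{"jaw":0,"linear":[0,0,2],"twist":0},{"jaw":0,"linear":[0,0,1.5],"twist":0},{"jaw":0,"linear":[0,0,0.5],"twist":0},{"jaw":0,"linear":[0,0,0],"twist":0},{"jaw":0,"linear":[0,0,0],"twist":0}]'
python3 -c "
from h import *
to([.5387,-.384,.276],-24.5)
c=snap('side');d=snap('top')
a=c['color'][210:410,190:450];b=d['color'][215:415,370:630]
cv2.imwrite('pics/r1.png',cv2.resize(np.hstack([a[:, :250],b[:,:160]]),None,fx=1.95,fy=1.95,interpolation=cv2.INTER_CUBIC))"
```

```text
time: 11.97
position: [0.4035, -0.3197, 0.278]
tool_rot: [0.84, 0.542, 0.0, -0.0]
ft_force: [-0.2, 0.7, -2.9]
grip_width: 0.0129
grip_force: 30.0
t 11.9667 pos [ 0.4035 -0.3197  0.278 ] az -24.4 twist 0.14 now [-0.28 14.97  0.19] after [-0.25 14.97  0.2 ] F [-0.2  0.7 -2.9] w 0.0129 tilt [-0.  0. -1.]
```

View pics/r1.png

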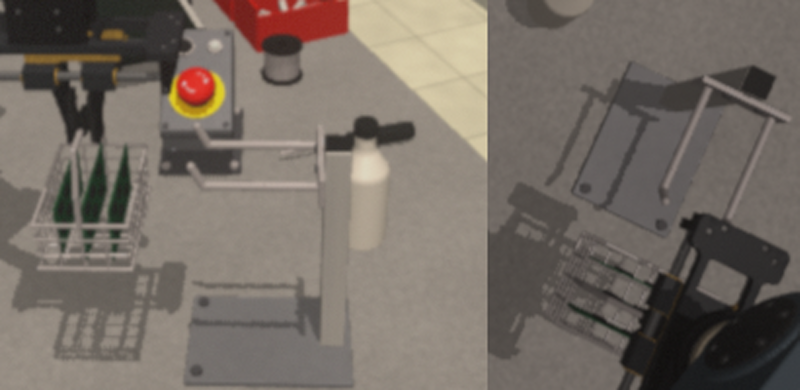

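The basket hangs upright in the gripper in front of the hook and lines up with the prongs. I'll advance along the prongs.

```bash
python3 -m pendant '[{"jaw":0,"linear":[-0.2,0.5,0],"twist":0.1},{"jaw":0,"linear":[0,1.5,0],"twist":0},{"jaw":0,"linear":[0,2,0],"twist":0},{"jaw":0,"linear":[0,2,0],"twist":0},{"jaw":0,"linear":[0,2,0],"twist":0},{"jaw":0,"linear":[0,2,0],"twist":0},{"jaw":0,"linear":[0,2,0],"twist":0},{"jaw":0,"linear":[0,2,0],"twist":0},{"jaw":0,"linear":[0,1,0],"twist":0},{"jaw":0,"linear":[0,0,0],"twist":0},{"jaw":0,"linear":[0,0,0],"twist":0}]'
python3 -c "
from h import *
to([.5387,-.384,.238],-24.5)
c=snap('side');d=snap('top')
a=c['color'][210:410,190:450];b=d['color'][195:395,400:630]
cv2.imwrite('pics/r2.png',cv2.resize(np.hstack([a[:, 80:220],b[:,:140]]),None,fx=2.8,fy=2.8,interpolation=cv2.INTER_CUBIC))"
```

```text
time: 12.98
position: [0.5391, -0.3845, 0.2781]
tool_rot: [0.841, 0.541, -0.0, -0.0]
ft_force: [-1.1, 0.3, -4.2]
grip_width: 0.0131
grip_force: 30.0
t 12.9833 pos [ 0.5391 -0.3845  0.2781] az -24.5 twist -0.01 now [ 0.03 -0.05  4.01] after [ 0.03 -0.06  4.01] F [-1.1  0.3 -4.2] w 0.0131 tilt [-0.  0. -1.]
```

View pics/r2.png

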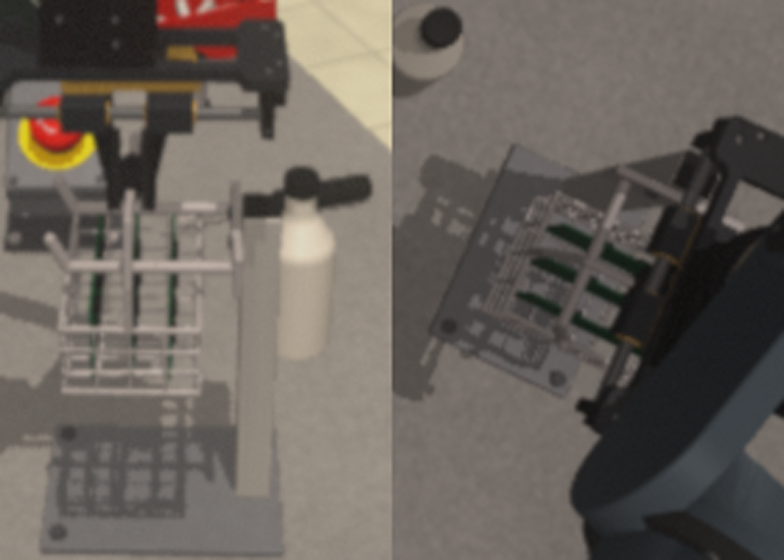

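The bail is above the prongs and past the upturned tips (tips at about (65,195) and (55,240) in the left half). I'll lower it.

```bash
python3 -m pendant '[{"jaw":0,"linear":[0,0,0.7],"twist":0},{"jaw":0,"linear":[0,0,1],"twist":0},{"jaw":0,"linear":[0,0,1],"twist":0},{"jaw":0,"linear":[0,0,0.7],"twist":0},{"jaw":0,"linear":[0,0,0.2],"twist":0},{"jaw":0,"linear":[0,0,0],"twist":0},{"jaw":0,"linear":[0,0,0],"twist":0}]'
python3 -m pendant '[{"jaw":0,"linear":[0,0,0.2],"twist":0},{"jaw":0,"linear":[0,0,0],"twist":0}]'
python3 -m pendant '[{"jaw":0,"linear":[0,0,0.2],"twist":0},{"jaw":0,"linear":[0,0,0],"twist":0}]'
```

```text
time: 13.67
position: [0.5389, -0.3845, 0.2418]
tool_rot: [0.841, 0.541, -0.0, -0.0]
ft_force: [0.7, -0.5, -4.2]
grip_width: 0.0132
grip_force: 30.0
time: 13.83
position: [0.5391, -0.3846, 0.2403]
tool_rot: [0.841, 0.541, 0.0, 0.0]
ft_force: [0.3, -0.4, -3.3]
grip_width: 0.0128
grip_force: 30.0
time: 14.0
position: [0.5389, -0.3844, 0.238]
tool_rot: [0.841, 0.541, -0.0, -0.0]
ft_force: [-0.7, -0.0, -3.2]
grip_width: 0.013
grip_force: 30.0
```

```bash
python3 -m pendant '[{"jaw":0,"linear":[0,0,0.15],"twist":0},{"jaw":0,"linear":[0,0,0],"twist":0},{"jaw":0,"linear":[0,0,0],"twist":0}]'
python3 -m pendant '[{"jaw":0,"linear":[0,0,0.1],"twist":0},{"jaw":0,"linear":[0,0,0],"twist":0}]'
```

```text
time: 14.25
position: [0.539, -0.3845, 0.2373]
tool_rot: [0.841, 0.541, 0.0, 0.0]
ft_force: [-0.5, 0.2, 0.6]
grip_width: 0.013
grip_force: 30.0
time: 14.42
position: [0.539, -0.3846, 0.2371]
tool_rot: [0.841, 0.541, 0.0, 0.001]
ft_force: [-1.4, 1.2, 4.1]
grip_width: 0.0131
grip_force: 30.0
```

```bash
python3 -m pendant '[{"jaw":0,"linear":[0,0,-0.1],"twist":0},{"jaw":0.45,"linear":[0,0,0],"twist":0},{"jaw":0.45,"linear":[0,0,0],"twist":0},{"jaw":0.45,"linear":[0,0,0],"twist":0},{"jaw":0.45,"linear":[0,0,0],"twist":0},{"jaw":0.45,"linear":[0,0,0],"twist":0},{"jaw":0.45,"linear":[0,0,0],"twist":0},{"jaw":0.45,"linear":[0,0,-0.5],"twist":0},{"jaw":0.45,"linear":[0,0,-1.5],"twist":0},{"jaw":0.45,"linear":[0,0,-2],"twist":0},{"jaw":0.45,"linear":[0,0,-2],"twist":0},{"jaw":0.45,"linear":[0,0,-2],"twist":0}]'
python3 -c "
from h import *
to(TOP+[0,0,.1],1.5)
c=snap('side');d=snap('top')
a=c['color'][210:410,190:450];b=d['color'][195:395,400:630]
cv2.imwrite('pics/r3.png',cv2.resize(np.hstack([a[:, 80:220],b[:,:140]]),None,fx=2.8,fy=2.8,interpolation=cv2.INTER_CUBIC))"
```

```text
time: 15.42
position: [0.5389, -0.3844, 0.3177]
tool_rot: [0.841, 0.541, -0.0, -0.0]
ft_force: [-0.1, -0.3, -0.6]
grip_width: 0.039
grip_force: 0.0
t 15.4167 pos [ 0.5389 -0.3844  0.3177] az -24.5 twist -26.03 now [29.58 -8.27  7.2 ] after [30.21  5.56  7.2 ] F [-0.1 -0.3 -0.6] w 0.039 tilt [-0. -0. -1.]
```

View pics/r3.png

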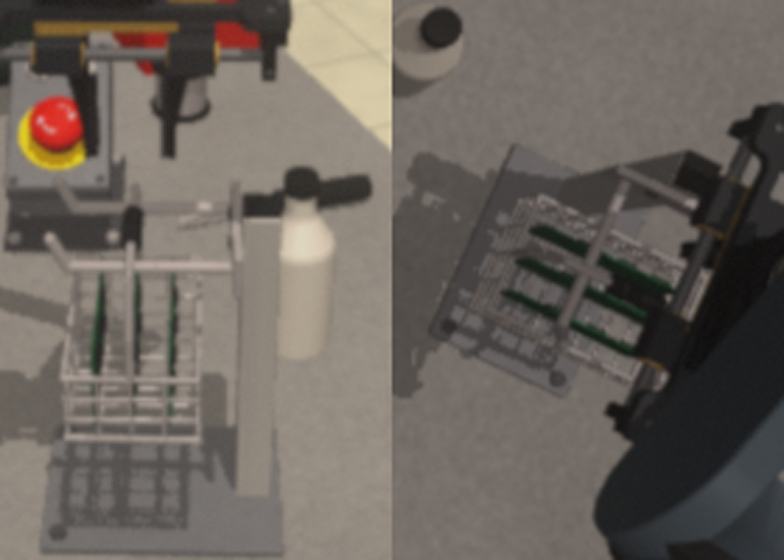

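The basket hangs on both prongs. The mushroom is next: go above it, pre-turned counterclockwise.

```bash
python3 -m pendant '[{"jaw":0.45,"linear":[0,0,0],"twist":-5.5},{"jaw":0.6,"linear":[0,0,0],"twist":-5.5},{"jaw":0.75,"linear":[0,0,0],"twist":-5.5},{"jaw":0.75,"linear":[0,0,0],"twist":-5.5},{"jaw":0.75,"linear":[2,0,0],"twist":0},{"jaw":0.75,"linear":[3.5,0,0],"twist":0},{"jaw":0.75,"linear":[4,0,0],"twist":0},{"jaw":0.75,"linear":[4,0,0],"twist":0},{"jaw":0.75,"linear":[4,0,0],"twist":0},{"jaw":0.75,"linear":[4,0,0],"twist":0},{"jaw":0.75,"linear":[4,0,0],"twist":0},{"jaw":0.75,"linear":[0,0,0],"twist":0}]'
python3 -c "
from h import *
to([.5915,-.073,.143],-2.5)"
```

```text
time: 16.52
position: [0.5487, -0.1222, 0.3157]
tool_rot: [0.72, 0.694, 0.001, -0.003]
ft_force: [-0.6, 0.0, 0.5]
grip_width: 0.0653
grip_force: 0.0
t 16.5167 pos [ 0.5487 -0.1222  0.3157] az -2.2 twist 0.33 now [ 4.98  4.14 17.29] after [ 5.1   4.06 17.27] F [-0.6  0.   0.5] w 0.0653 tilt [-0.003  0.005 -1.   ]
```

```bash
python3 -m pendant '[{"jaw":0.75,"linear":[2,2,0],"twist":0.3},{"jaw":0.75,"linear":[2,2,1],"twist":0},{"jaw":0.75,"linear":[1,0,3],"twist":0},{"jaw":0.75,"linear":[0,0,3.5],"twist":0},{"jaw":0.75,"linear":[0,0,3.5],"twist":0},{"jaw":0.75,"linear":[0,0,2],"twist":0},{"jaw":0.75,"linear":[0,0,0],"twist":0},{"jaw":0.75,"linear":[0,0,0],"twist":0}]'
python3 -c "
from h import *
to([.5915,-.073,.143],-2.5)
c=snap('side')
a=cv2.resize(c['color'][190:310,230:390],None,fx=5,fy=5,interpolation=cv2.INTER_CUBIC);cv2.imwrite('pics/k1.png',a)"
```

```text
time: 17.18
position: [0.5917, -0.0817, 0.1851]
tool_rot: [0.724, 0.689, -0.001, -0.002]
ft_force: [-0.2, -1.1, 1.1]
grip_width: 0.0654
grip_force: 0.0
t 17.1833 pos [ 0.5917 -0.0817  0.1851] az -2.8 twist -0.35 now [ 0.87 -0.05  4.21] after [ 0.87 -0.06  4.21] F [-0.2 -1.1  1.1] w 0.0654 tilt [-0.003  0.001 -1.   ]
```

View pics/k1.png

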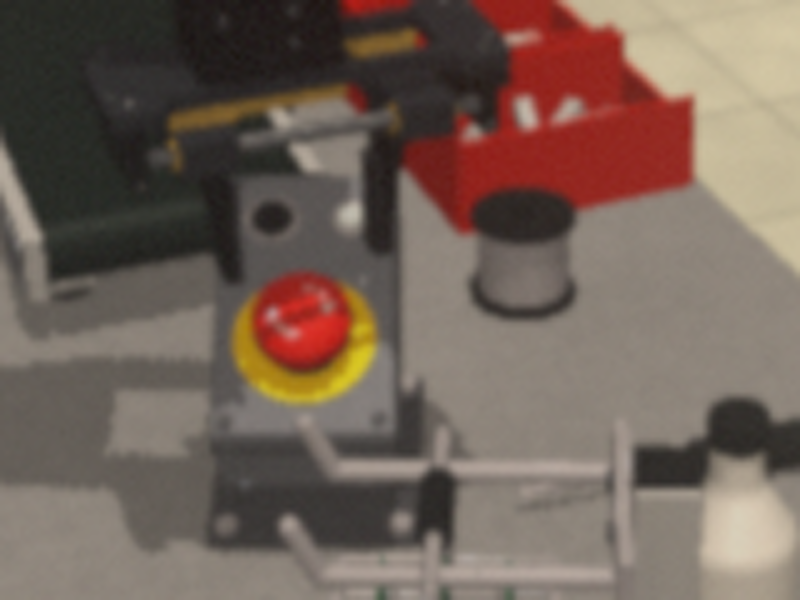

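The fingers (at 228 and 380) are centred on the head (302,320). I'll descend; from here I check by numbers only, since that was the tenth picture.

```bash
python3 -m pendant '[{"jaw":0.75,"linear":[0.8,-0.05,1],"twist":-0.3},{"jaw":0.75,"linear":[0,0,1.2],"twist":0},{"jaw":0.75,"linear":[0,0,1],"twist":0},{"jaw":0.75,"linear":[0,0,0.5],"twist":0},{"jaw":0.75,"linear":[0,0,0],"twist":0},{"jaw":0.75,"linear":[0,0,0],"twist":0}]'
python3 -c "
from h import *
to([.5915,-.073,.143],-2.5)"
```

```text
time: 17.73
position: [0.5926, -0.0736, 0.1498]
tool_rot: [0.723, 0.691, 0.0, 0.0]
ft_force: [-0.6, -0.0, 0.4]
grip_width: 0.0654
grip_force: 0.0
t 17.7333 pos [ 0.5926 -0.0736  0.1498] az -2.5 twist -0.04 now [ 0.06 -0.11  0.68] after [ 0.06 -0.11  0.68] F [-0.6 -0.   0.4] w 0.0654 tilt [ 0. -0. -1.]
```

```bash
python3 -m pendant '[{"jaw":0.75,"linear":[0.05,-0.1,0.3],"twist":0},{"jaw":0.75,"linear":[0,0,0.3],"twist":0},{"jaw":0.75,"linear":[0,0,0],"twist":0},{"jaw":0.75,"linear":[0,0,0],"twist":0}]'
python3 -m pendant '[{"jaw":0.5,"linear":[0,0,0],"twist":0},{"jaw":0.5,"linear":[0,0,0],"twist":0},{"jaw":0.5,"linear":[0,0,0],"twist":0},{"jaw":0.5,"linear":[0,0,0],"twist":0},{"jaw":0.5,"linear":[0,0,0],"twist":0}]' 20
python3 -m pendant '[{"jaw":0.4,"linear":[0,0,0],"twist":0},{"jaw":0.4,"linear":[0,0,0],"twist":0},{"jaw":0.4,"linear":[0,0,0],"twist":0}]' 20
```

```text
time: 18.07
position: [0.5914, -0.0731, 0.1435]
tool_rot: [0.723, 0.691, -0.0, -0.0]
ft_force: [1.0, 0.4, -0.0]
grip_width: 0.065
grip_force: 0.0
time: 18.48
position: [0.5909, -0.0731, 0.1436]
tool_rot: [0.723, 0.691, -0.0, -0.0]
ft_force: [-1.4, -0.3, 1.1]
grip_width: 0.0494
grip_force: 20.0
time: 18.73
position: [0.5909, -0.0731, 0.1436]
tool_rot: [0.723, 0.691, -0.0, -0.0]
ft_force: [-2.2, -0.6, 1.5]
grip_width: 0.0494
grip_force: 20.0
```

The grip holds at the rim's diameter. Now I'll twist clockwise and watch the loads.

```bash
python3 -m pendant '[{"jaw":0.4,"linear":[0,0,0],"twist":4},{"jaw":0.4,"linear":[0,0,0],"twist":4},{"jaw":0.4,"linear":[0,0,0],"twist":4},{"jaw":0.4,"linear":[0,0,0],"twist":0}]'
python3 -c "
from h import *
print(robot.get_obs()['moment'])"
python3 -m pendant '[{"jaw":0.4,"linear":[0,0,0],"twist":4},{"jaw":0.4,"linear":[0,0,0],"twist":4},{"jaw":0.4,"linear":[0,0,0],"twist":4},{"jaw":0.4,"linear":[0,0,0],"twist":0}]'
python3 -c "
from h import *
print(robot.get_obs()['moment'])"
python3 -m pendant '[{"jaw":0.4,"linear":[0,0,0],"twist":4},{"jaw":0.4,"linear":[0,0,0],"twist":4},{"jaw":0.4,"linear":[0,0,0],"twist":4},{"jaw":0.4,"linear":[0,0,0],"twist":0}]'
python3 -c "
from h import *
print(robot.get_obs()['moment'])"
```

```text
time: 19.07
position: [0.5913, -0.0729, 0.1433]
tool_rot: [0.791, 0.612, -0.0, -0.0]
ft_force: [-0.6, 0.8, -0.5]
grip_width: 0.0494
grip_force: 20.0
[-0.05576023  0.3247504   0.14747213]
time: 19.4
position: [0.5915, -0.0728, 0.1432]
tool_rot: [0.85, 0.527, -0.0, -0.0]
ft_force: [0.9, -0.0, -2.3]
grip_width: 0.0496
grip_force: 20.0
[0.25876402 0.48843798 0.38228131]
time: 19.73
position: [0.5923, -0.0739, 0.1444]
tool_rot: [0.9, 0.435, 0.0, 0.001]
ft_force: [-1.3, -2.7, 6.0]
grip_width: 0.0494
grip_force: 20.0
[-0.29333758  0.57320916  0.18319769]
```

The load now points along the button's axis (−1.3, −2.7, +6 N), so the catch has probably let go. I'll turn a little more while following the head up, then open.

```bash
python3 -m pendant '[{"jaw":0.4,"linear":[0,0,0],"twist":4},{"jaw":0.4,"linear":[0,0,0],"twist":4},{"jaw":0.4,"linear":[-0.1,0.03,-0.17],"twist":0},{"jaw":0.4,"linear":[-0.1,0.03,-0.17],"twist":0},{"jaw":0.4,"linear":[-0.1,0.03,-0.17],"twist":0},{"jaw":0.4,"linear":[0,0,0],"twist":0}]'
python3 -m pendant '[{"jaw":0.75,"linear":[0,0,0],"twist":0},{"jaw":0.75,"linear":[0,0,0],"twist":0},{"jaw":0.75,"linear":[0,0,0],"twist":0},{"jaw":0.75,"linear":[0,0,0],"twist":0},{"jaw":0.75,"linear":[0,0,-1],"twist":0},{"jaw":0.75,"linear":[0,0,-3],"twist":0},{"jaw":0.75,"linear":[0,0,-4],"twist":0},{"jaw":0.75,"linear":[0,0,-4],"twist":0},{"jaw":0.75,"linear":[0,0,-3],"twist":0},{"jaw":0.75,"linear":[0,0,0],"twist":0},{"jaw":0.75,"linear":[0,0,0],"twist":0},{"jaw":0.75,"linear":[0,0,0],"twist":0}]'
python3 -c "
from h import *
for n_,box in(('side',(243,268,278,303)),):
    c=snap(n_);W=cloud(c);I=cv2.cvtColor(c['color'],cv2.COLOR_BGR2HSV)
    m=((I[...,0]<8)|(I[...,0]>172))&(I[...,1]>150);k=np.zeros_like(m);k[243:268,278:303]=1;m&=k
    print(m.sum(),np.argwhere(m).mean(0),np.nanmedian(W[m],0))
    # basket hanging: bar/sleeve heights near the seat
    m=(np.linalg.norm(W[...,:2]-[.5387,-.384],axis=-1)<.02)&(W[...,2]>.05);z=W[m][:,2];print('hang',m.sum(),np.percentile(z,[1,99]))
    m=(np.linalg.norm(W[...,:2]-[.5387,-.384],axis=-1)<.09)&(W[...,2]>.09)&(W[...,2]<.2);print(m.sum(),np.percentile(W[m],[1,50,99],axis=0))
to(TOP,0)"
```

```text
time: 20.23
position: [0.5923, -0.0753, 0.1465]
tool_rot: [0.929, 0.371, 0.003, 0.0]
ft_force: [9.3, 1.4, -14.8]
grip_width: 0.0493
grip_force: 20.0
time: 21.23
position: [0.589, -0.0755, 0.2988]
tool_rot: [0.929, 0.37, -0.0, -0.0]
ft_force: [-0.7, 1.7, -0.4]
grip_width: 0.0652
grip_force: 0.0
276 [253.07971014 289.82971014] [ 0.58872472 -0.08789605  0.1409051 ]
hang 209 [0.11514884 0.24722157]
2145 [[ 0.47718347 -0.45879832  0.0965218 ]
 [ 0.54192786 -0.41996718  0.14612336]
 [ 0.6147095  -0.31319509  0.19567341]]
t 21.2833 pos [ 0.5887 -0.0754  0.2978] az -46.5 twist -46.52 now [-0.52  0.29 15.21] after [-0.56 -0.22 15.21] F [ 0.4 -0.3 -0.9] w 0.0654 tilt [-0.003  0.001 -1.   ]
```

The head is back at its initial height (0.1409 m, against 0.1403 m up and 0.1364 m latched), and the sleeve top is at 0.247 m as a seated bail should be. I'll let it settle, check once more, and hand in.

```bash
python3 -m pendant '[{"jaw":0.75,"linear":[0,0,0],"twist":0},{"jaw":0.75,"linear":[0,0,0],"twist":0},{"jaw":0.75,"linear":[0,0,0],"twist":0},{"jaw":0.75,"linear":[0,0,0],"twist":0},{"jaw":0.75,"linear":[0,0,0],"twist":0},{"jaw":0.75,"linear":[0,0,0],"twist":0},{"jaw":0.75,"linear":[0,0,0],"twist":0},{"jaw":0.75,"linear":[0,0,0],"twist":0}]'
python3 -c "
from h import *
c=snap('side');W=cloud(c);I=cv2.cvtColor(c['color'],cv2.COLOR_BGR2HSV)
m=((I[...,0]<8)|(I[...,0]>172))&(I[...,1]>150);k=np.zeros_like(m);k[243:268,278:303]=1;m&=k
z=np.nanmedian(W[m],0)[2];print(z)
m=(np.linalg.norm(W[...,:2]-[.5387,-.384],axis=-1)<.02)&(W[...,2]>.05);s=np.percentile(W[m][:,2],99);print(s)
if z>.139 and s>.242: print(robot.hand_in())"
```

```text
time: 21.95
position: [0.5899, -0.0758, 0.2986]
tool_rot: [0.929, 0.37, -0.0, -0.0]
ft_force: [0.2, -0.4, 0.2]
grip_width: 0.0656
grip_force: 0.0
0.14146807037382836
0.24728759094191458
the job is handed in; nothing more can be done
None
```

The job is handed in at about 22 s: I latched the stop button first, hung the basket on both prongs of the rack's hook, then twisted the mushroom clockwise so it sprang back up, and did not touch the other things on the bench.

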